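# Put the impact sockets back on the socket tray in order of size

## Task

Put the four loose impact sockets back on the red socket tray in order of size, each standing fully down over its own post: the smallest on the thinnest post, up to the largest on the thickest. Let go of them all, and leave the ratchet and the paste tin where they are.

Things in the scene. Friction and masses are not known exactly. Their poses are not given: they have to be found in the camera images.
- socket_s_mid (a point): The smallest of four loose black impact sockets: a round steel sleeve, 38 mm across, 50 mm tall, about 260 g, upright on a green 4 mm thick bench mat, square drive hole up; straight sides, the top 10 mm tapering in. A round bore 24 mm wide, 31 mm deep opens in its underside. The point is its centre, 25 mm above the underside; z is its axis, up.
- socket_m_mid (a point): The second smallest of four loose black impact sockets: a round steel sleeve, 46 mm across, 54 mm tall, about 360 g, upright on a green 4 mm thick bench mat, square drive hole up; straight sides, the top 10 mm tapering in. A round bore 31 mm wide, 33 mm deep opens in its underside. The point is its centre, 27 mm above the underside; z is its axis, up.
- socket_l_mid (a point): The second largest of four loose black impact sockets: a round steel sleeve, 54 mm across, 58 mm tall, about 500 g, upright on a green 4 mm thick bench mat, square drive hole up; straight sides, the top 10 mm tapering in. A round bore 38 mm wide, 35 mm deep opens in its underside. The point is its centre, 29 mm above the underside; z is its axis, up.
- socket_xl_mid (a point): The largest of four loose black impact sockets: a round steel sleeve, 62 mm across, 64 mm tall, about 680 g, upright on a green 4 mm thick bench mat, square drive hole up; straight sides, the top 10 mm tapering in. A round bore 46 mm wide, 38 mm deep opens in its underside. The point is its centre, 32 mm above the underside; z is its axis, up.
- post_s: The thinnest of four fixed black posts in a row on a red tray: 14 mm across at its base, tapering to 7 mm, 24 mm tall, in a yellow disc 42 mm across. Origin on its axis at its foot, on the tray floor (8 mm above the bench) where a socket rests; x along the row towards the thick end, z up. The posts stand in order of thickness, 60, 68 and 78 mm apart from the thin end.
- post_m: The second thinnest of four fixed black posts in a row on a red tray: 21 mm across at its base, tapering to 14 mm, 24 mm tall, in a yellow disc 50 mm across. Origin on its axis at its foot, on the tray floor (8 mm above the bench) where a socket rests; x along the row towards the thick end, z up. The tray is 310 by 92 mm, its rim 4 mm above its floor.
- post_l: The second thickest of four fixed black posts in a row on a red tray: 28 mm across at its base, tapering to 21 mm, 24 mm tall, in a yellow disc 58 mm across. Origin on its axis at its foot, on the tray floor (8 mm above the bench) where a socket rests; x along the row towards the thick end, z up. Sockets in place leave gaps of 18 to 20 mm along the row: the fingers should straddle the tray along y.
- post_xl: The thickest of four fixed black posts in a row on a red tray: 36 mm across at its base, tapering to 29 mm, 24 mm tall, in a yellow disc 66 mm across. Origin on its axis at its foot, on the tray floor (8 mm above the bench) where a socket rests; x along the row towards the thick end, z up. The tray is fixed and may lie at any angle.
- ratchet_mid (a point): Bystander: a loose bright steel ratchet with a black grip, 230 mm long, 50 mm wide at its round head, 56 mm high, lying between the mat and the tray roughly along the robot's forward direction, the grip towards the robot. The point is the middle of its shaft, 26 mm up; x runs from grip to head. To be left alone.
- can_mid (a point): Bystander: a loose upright blue and yellow tin of paste with a red cap, 65 mm across, 105 mm tall. The point is its centre, 52 mm up; z up. To be left alone.
Things that resemble listed ones, but are neither listed nor needed, are in the scene too. What is shaped like the part that bears socket_s_mid but blue, purple or turquoise is not meant.

How it is judged:
At the end, for the whole second after the job is handed in: Every socket stands upright (within 0.1 rad) over the post of its own rank, its axis within 9 mm of the post's and its underside down on the tray's floor (within 4 mm), released and at rest (horizontal distance between socket_s_mid and post_s below 0.009 m and z of socket_s_mid in the frame of post_s between 0.021 and 0.029 m and angle between each of socket_s_mid, socket_m_mid, socket_l_mid, socket_xl_mid's own z axis and vertical below 0.1 rad and linear speed of each of socket_s, socket_m, socket_l, socket_xl below 0.02 m/s and contact force between each of socket_s, socket_m, socket_l, socket_xl and the fingers below 0.1 N and horizontal distance between socket_m_mid and post_m below 0.009 m and z of socket_m_mid in the frame of post_m between 0.023 and 0.031 m and horizontal distance between socket_l_mid and post_l below 0.009 m and z of socket_l_mid in the frame of post_l between 0.025 and 0.033 m and horizontal distance between socket_xl_mid and post_xl below 0.009 m and z of socket_xl_mid in the frame of post_xl between 0.028 and 0.036 m); the robot touches nothing.
It fails at once if the ratchet is moved more than 30 mm (distance of ratchet_mid from where it was at the start of the episode above 0.03 m).
It fails at once if the paste tin is moved more than 30 mm or knocked over (distance of can_mid from where it was at the start of the episode above 0.03 m or angle between can_mid's own z axis and vertical above 0.4 rad).
It also fails if it takes over 106 s, if anything falls off the work surface, if the arm or the gripper's body presses on something with over 40 N, if the wrist force passes 120 N, or if a joint passes its speed limit or range.

## Robot

A 6-joint arm with a two-finger parallel gripper is mounted at the origin on the work surface. World frame = base frame: x ahead of the robot, y to its left, z up, the work surface at z = 0. Lengths are in m, angles in rad, forces in N, time in s.
With the tool pointing down it reaches from about 0.35 to 0.975 m from the base axis. Payload 4.9 kg.
Tool frame: the origin (TCP) lies at the very end of the fingers, on their centre line; the grasp point (between the pads) lies 19 mm behind it; x points along the fingers, y is the direction in which the jaws open and shut, and the axes are right-handed (so a half turn about x gives the same grasp; the last joint's range is limited). The gripper opens to 85 mm and grips with 20 to 120 N. Pads are 22 mm wide; open, the fingers measure 114 mm over their backs; the gripper's body (76 mm by 85 mm) begins 54 mm behind the grasp point. The pads swing forward as they close: fully open they stand 13 mm farther back than shut.
Start: joints at [1.08, 0.053, 1.613, -0, 1.476, -0.119], TCP at [0.227, 0.582, 0.231] pointing down, gripper open.
Joint ranges: [-3.01, 3.01], [-1.01, 2.22], [0.06, 2.58], [-1.02, 4.17], [0.09, 2.62], [-3.14, 3.14]. Speed limits (rad/s): [2.57, 2.57, 3.14, 3.14, 3.14, 3.14].

## Interface

Orientations are given as a unit quaternion [w, x, y, z].
In Python, from plant import manip gives the robot as it stands.
- The arm moves only by the tool play_rows, never from a script. Its argument "plan" is a list of rows, each a list of 5 numbers: the shift along the tool's x, y, z in mm, then the turn about the tool's x in rad, then the closure, from -1 (fully open) to 1 (shut). A call has 1 to 8 rows; each row is the pose to reach, as a shift and turn from the pose commanded when the call began, along the tool's axes at that moment; what a row does not reach only later rows make up. A row lasts 1/8 s, in which the tool goes at most 62.5 mm and 10.7 degrees, less where a joint would pass 70% of its speed; a pose out of reach is approached as far as the arm can. A call with a gripper value outside its range is refused whole. The fingers move at their own pace and stop on an object; the grip force is fixed at half the most. Time passes only in rows, so rows that repeat a pose let the fingers close. It gives the time, the measured TCP pose, the force and the opening at its end, in the units of the state.
- manip.state(): the state, without advancing time (a new reading comes with each control period).
- manip.grab_frame(name): name is "scene" or "top" or "wrist"; returns a dict with "img" (480x640x3 uint8, red, green, blue), "range_z" (480x640 float32, m along the optical axis (not along the pixel's ray), 0 where there is no reading), "fx", "fy", "cx", "cy" (pixels), "origin" and "rotation" of the camera in the world. Camera axes: x right, y up, looking along -z (the intrinsics and any distortion apply to the point x, -y, -z); pixel columns grow to the right and rows downward; lengths in m; the calibration is good to about 2 mm. The wrist camera is an equidistant fisheye: a pixel r from the principal point sees the ray r / f radians off the axis. A picture is of the moment at which its call begins.
- manip.job_done(): hands the job in, once; it reports no verdict.
The state is a dict: "time": time; "joint_pos": joint angles; "joint_vel": joint speeds; "joint_efforts": joint torques, N m; "tool_pos": TCP position; "tool_rot": TCP orientation; "contact_force": force on the tool from outside, world axes, zero at the start; "ft_torque": the same for the moment, N m; "gripper_width": opening from 0.0 (shut) to 1.0 (fully open).
Only numpy, scipy, OpenCV 4.12 (cv2) and the standard library are available. Lean on these libraries where they do the work, as an engineer would, in place of code of your own. Each camera call takes 0.05 s, during which the arm holds its last target. There are 200 camera calls.

## Working session

There is one attempt and no reset: what is moved stays moved. The work goes in short steps, Python scripts to look and compute and a tool call to move; the robot and the scene stay as the last step left them, time stands still between calls to the robot, and variables do not carry over. Pictures are saved under pics/ and viewed, about 12 in all and at most 16, crops included, and the job is handed in when it is done.

Besides the shell and the picture viewer there is one more tool, called as a command line: name --pt "numbers of a row" for each row, then --argument value for the rest. play_rows: Moves the arm, as the interface text tells. Its arguments: {"type":"object","properties":{"plan":{"type":"array"}},"required":["plan"]}

```bash
mkdir -p pics; ls; cat > h.py <<'E'
import numpy as np, cv2
from plant import manip
def grab(n):
    f=manip.grab_frame(n); np.savez('pics/%s.npz'%n,**{k:np.asarray(v) for k,v in f.items()}); return f
def load(n): return dict(np.load('pics/%s.npz'%n))
def cloud(f):
    v,u=np.mgrid[0:480,0:640]; z=f['range_z']
    P=np.stack([(u-f['cx'])/f['fx']*z,-(v-f['cy'])/f['fy']*z,-z],-1)
    return P@f['rotation'].T+f['origin']
def save(n,im): cv2.imwrite('pics/'+n,cv2.cvtColor(im,cv2.COLOR_RGB2BGR))
E
python3 - <<'E'
from h import *
f=grab('top');save('top1.png',f['img'])
g=grab('scene');save('scene1.png',g['img'])
print({k:f[k] for k in f if k not in('img','range_z')}); print(manip.state())
E
```

```text
pics
{'fx': 536.753594504439, 'fy': 536.753594504439, 'cx': 324.87720543211645, 'cy': 241.51308224810663, 'origin': array([0.32318102, 0.04225289, 1.13429323]), 'rotation': array([ 0.71463446,  0.05234685, -0.06319869, -0.69466777])}
{'time': 0.1, 'joint_pos': array([ 1.08003466e+00,  5.32877399e-02,  1.61414442e+00, -2.28798965e-05,
        1.47600586e+00, -1.19007179e-01]), 'joint_vel': array([-0.00117839, -0.00085775, -0.00182148,  0.00122666,  0.00025553,
       -0.00162779]), 'joint_efforts': array([ 3.65999322e-04, -3.94904709e+01, -3.71364105e+01, -7.31076648e-05,
        3.92188944e-03,  7.08122457e-06]), 'tool_pos': array([0.22677538, 0.5818055 , 0.23019521]), 'tool_rot': array([ 0.6947382 ,  0.13005393,  0.69511453, -0.13130346]), 'contact_force': array([-0.51041985,  0.27122274,  0.59571319]), 'ft_torque': array([-0.00264033, -0.00544126, -0.01159111]), 'gripper_width': 0.9945521799511756}
```

View pics/top1.png

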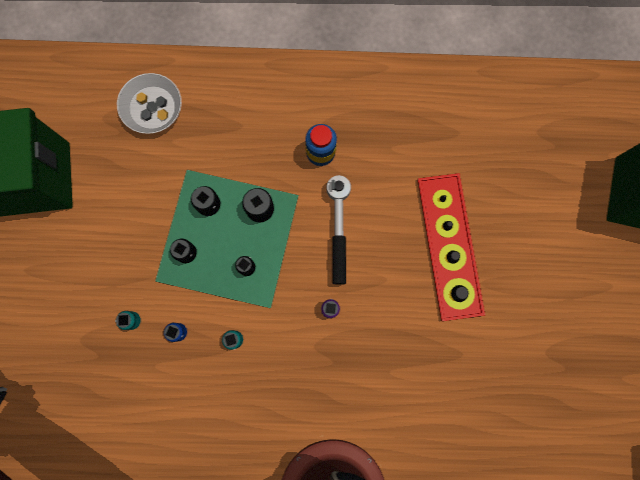

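View pics/scene1.png

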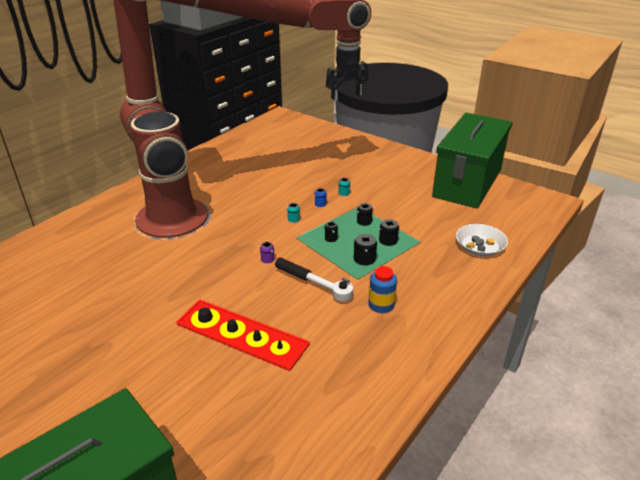

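The four black sockets stand on the green mat at (205,200), (258,205), (182,251) and (245,266). The teal, blue and purple ones, at (128,320), (175,332), (232,340) and (330,309), are decoys. The red tray has its thin post at (443,198) and its thick one at (459,293). The ratchet lies between mat and tray around (339,230), and the tin is at (321,145).

```bash
sed -i "s/return P@f\['rotation'\].T/return P@Rm(f['rotation']).T/" h.py; cat >> h.py <<'E'
from scipy.spatial.transform import Rotation as R
def Rm(q): return R.from_quat(np.roll(q,-1)).as_matrix()
E
python3 - <<'E'
from h import *
f=load('top'); P=cloud(f); im=f['img'].astype(int)
print('table z',np.median(P[400,350:450,2]), 'mat', P[230,230])
for n,(u,v) in dict(a=(205,200),b=(258,205),c=(182,251),d=(245,266)).items():
    s=(slice(v-28,v+29),slice(u-28,u+29)); Q=P[s].reshape(-1,3); zt=np.percentile(Q[Q[:,2]>.03][:,2],90)
    top=Q[abs(Q[:,2]-zt)<.003][:,:2].astype(np.float32)
    c,r=cv2.minEnclosingCircle(top)
    # body: pts above 0.02
    b=Q[Q[:,2]>zt-.016][:,:2].astype(np.float32); c2,r2=cv2.minEnclosingCircle(b)
    print(n,'ztop',zt.round(4),np.round(c,4),round(r*2,4),'body',np.round(c2,4),round(r2*2,4),len(top))
Y=(im[...,0]>150)&(im[...,1]>150)&(im[...,2]<100)
for n,(u,v) in dict(s=(443,198),m=(448,226),l=(453,257),xl=(459,293)).items():
    s=(slice(v-22,v+23),slice(u-22,u+23)); m=Y[s].copy().astype(np.uint8)
    k,L,st,ce=cv2.connectedComponentsWithStats(m); 
    i=1+np.argmin([np.hypot(*(c-22)) for c in ce[1:]]) 
    pts=np.argwhere(L==i); c,r=cv2.minEnclosingCircle(pts[:,::-1].astype(np.float32))
    pu,pv=c[0]+u-22,c[1]+v-22
    ray=Rm(f['rotation'])@np.array([(pu-f['cx'])/f['fx'],-(pv-f['cy'])/f['fy'],-1])
    t=(.008-f['origin'][2])/ray[2]; print(n,np.round(f['origin']+t*ray,4),'diam',round(2*r*t/f['fx'],4))
for n,(u,v) in dict(can=(321,133),head=(339,186),grip=(339,260),gripend=(339,281)).items(): print(n,P[v,u].round(3))
save('crop1.png',cv2.resize(f['img'][150:360,100:500],None,fx=2,fy=2,interpolation=cv2.INTER_CUBIC))
print(Rm(manip.state()['tool_rot']).round(3))
E
```

```text
table z -0.00027510858217982825 mat [0.52833523 0.23009503 0.00693064]
a ztop 0.0646 [0.5833 0.2818] 0.0478 body [0.4646 0.1698] 0.3811 237
b ztop 0.0701 [0.5776 0.17  ] 0.0561 body [0.4662 0.1099] 0.3167 357
c ztop 0.06 [0.4774 0.3209] 0.0387 body [0.4037 0.1929] 0.3417 197
d ztop 0.057 [0.4503 0.1919] 0.0295 body [0.3947 0.1224] 0.215 100
s [ 0.6106 -0.2234  0.008 ] diam 0.0407
m [ 0.5513 -0.2332  0.008 ] diam 0.0491
l [ 0.484  -0.2436  0.008 ] diam 0.0578
xl [ 0.408  -0.2575  0.008 ] diam 0.0665
can [0.714 0.042 0.105]
head [0.62  0.002 0.051]
grip [ 0.466 -0.002  0.04 ]
gripend [ 0.423 -0.003  0.044]
[[-0.001  0.363  0.932]
 [-0.002  0.932 -0.363]
 [-1.    -0.002 -0.   ]]
```

View pics/crop1.png

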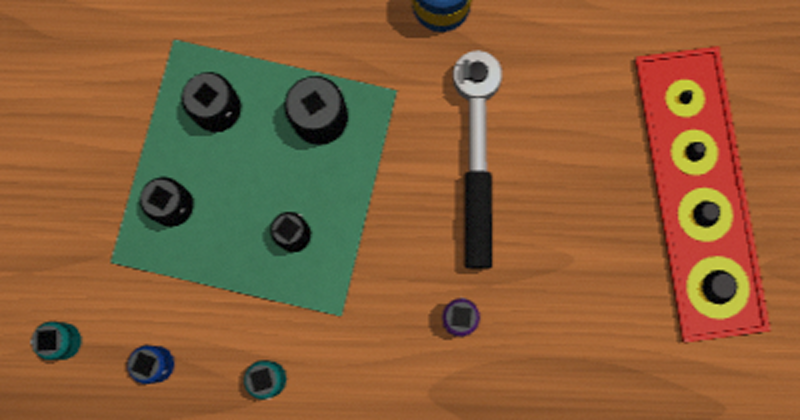

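Row spacings on the tray measure 60, 68 and 77 mm, and the socket heights match too: d = S, c = M, a = L, b = XL. One jaw direction, across the tray, works for every pick and place, so I turn to it now on the way above S.

play_rows --pt "0 -60 75 -0.18 -1" --pt "20 -110 135 -0.36 -1" --pt "40 -160 198 -0.539 -1" --pt "60 -200 250 -0.539 -1" --pt "80 -240 300 -0.539 -1" --pt "80 -282 350 -0.539 -1" --pt "80 -282 350 -0.539 -1" --pt "80 -282 350 -0.539 -1"

```text
time: 1.1
tool_pos: [0.4511, 0.1896, 0.1502]
tool_rot: [0.704, -0.058, 0.705, 0.058]
contact_force: [-0.2, 0.8, 0.3]
gripper_width: 1.0
```

```bash
cat >> h.py <<'E'
T=dict(S=(.4503,.1919),M=(.4774,.3209),L=(.5833,.2818),X=(.5776,.170),pS=(.6106,-.2234),pM=(.5513,-.2332),pL=(.484,-.2436),pX=(.408,-.2575))
def go(n,z):
    s=manip.state(); p=s['tool_pos']; A=Rm(s['tool_rot']); t=T[n] if isinstance(n,str) else n
    d=(A.T@(np.array([*t,z])-p))*1000; y=A[:,1]; a=np.arctan2(-.166,.986)-np.arctan2(y[0],y[1])
    print(n,'t',round(s['time'],2),'pos',p.round(4),'shift',d.round(1),'turn',round(float(a),3),'tilt',round(float(A[2,0]),4),'w',round(s['gripper_width'],3),'F',s['contact_force'].round(1))
E
python3 - <<'E'
from h import *
go('S',.012)
f=grab('wrist');save('w1.png',f['img'])
E
```

```text
S t 1.1 pos [0.4511 0.1896 0.1502] shift [138.2   2.5  -0.2] turn -0.003 tilt -1.0 w 1.0 F [-0.2  0.8  0.3]
```

View pics/w1.png

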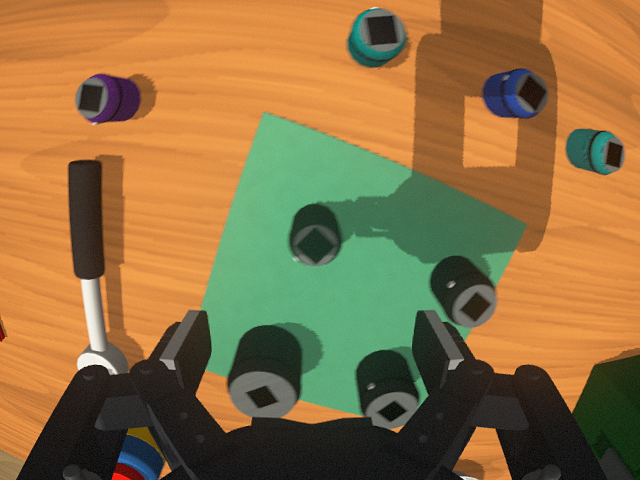

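Wrist view: S at (316,240) lies on the finger midline (column ~312), with its neighbours clear of the fingers. I descend and grip.

play_rows --pt "50 2.5 0 0 -1" --pt "100 2.5 0 0 -1" --pt "130 2.5 0 0 -1" --pt "138 2.5 0 0 -1" --pt "138 2.5 0 0 -1" --pt "138 2.5 0 0 1" --pt "138 2.5 0 0 1" --pt "138 2.5 0 0 1"

```text
time: 2.15
tool_pos: [0.4513, 0.195, 0.0148]
tool_rot: [0.705, -0.059, 0.704, 0.059]
contact_force: [-1.2, -0.9, 4.1]
gripper_width: 0.42
```

play_rows --pt "0 0 0 0 1" --pt "0 0 0 0 1" --pt "0 0 0 0 1" --pt "0 0 0 0 1" --pt "-20 0 0 0 1" --pt "-60 0 0 0 1" --pt "-110 0 0 0 1" --pt "-110 0 0 0 1"

```text
time: 3.15
tool_pos: [0.4534, 0.1957, 0.1283]
tool_rot: [0.708, -0.058, 0.701, 0.06]
contact_force: [-0.1, -0.8, -3.5]
gripper_width: 0.42
```

```bash
python3 - <<'E'
from h import *
go('pS',.122)
f=grab('wrist');save('w2.png',f['img'])
E
```

```text
pS t 3.15 pos [0.4534 0.1957 0.1283] shift [   6.7 -439.4   85.2] turn 0.0 tilt -1.0 w 0.42 F [-0.1 -0.8 -3.5]
```

View pics/w2.png

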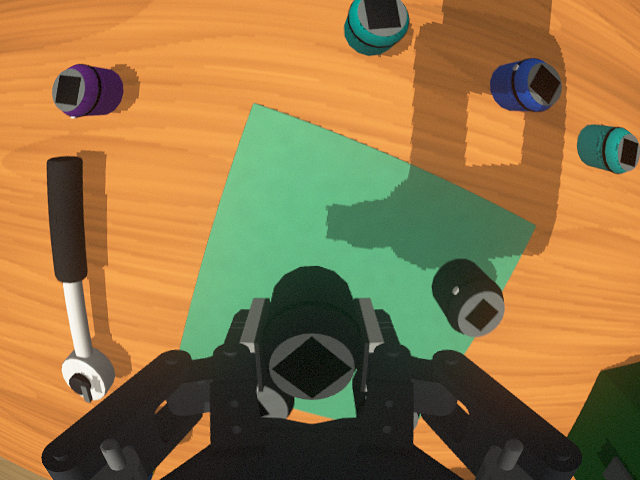

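S is held upright and square between the pads. I carry it over.

play_rows --pt "0 -40 8 0 1" --pt "0 -100 20 0 1" --pt "0 -160 32 0 1" --pt "0 -220 43 0 1" --pt "0 -280 55 0 1" --pt "0 -340 66 0 1" --pt "0 -400 78 0 1" --pt "0 -439 85 0 1"

```text
time: 4.2
tool_pos: [0.606, -0.2259, 0.1199]
tool_rot: [0.703, -0.058, 0.706, 0.059]
contact_force: [0.3, -0.5, -1.4]
gripper_width: 0.419
```

play_rows --pt "0 0 0 0 1" --pt "0 0 0 0 1"

```text
time: 4.45
tool_pos: [0.6057, -0.2228, 0.1207]
tool_rot: [0.703, -0.058, 0.706, 0.06]
contact_force: [0.1, 0.3, -2.8]
gripper_width: 0.418
```

```bash
python3 - <<'E'
from h import *
go('pS',.019)
f=grab('wrist');save('w3.png',f['img'])
E
```

```text
pS t 4.45 pos [ 0.6057 -0.2228  0.1207] shift [101.6  -1.7   5.1] turn 0.0 tilt -1.0 w 0.418 F [ 0.1  0.3 -2.8]
```

View pics/w3.png

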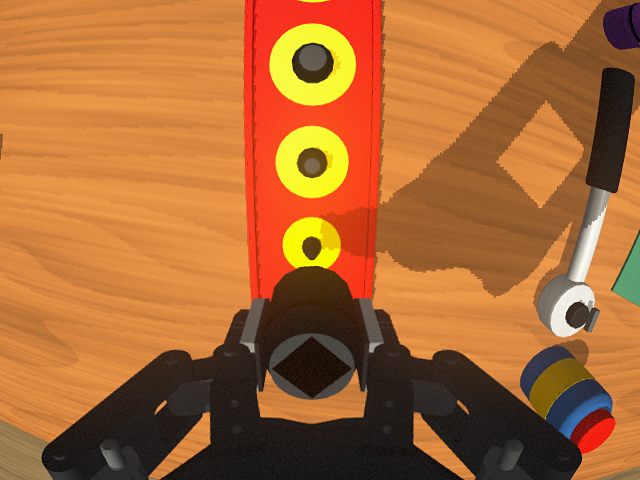

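The tray row lies on column ~312, in line with the held socket. I descend partway with a 5 mm correction.

play_rows --pt "25 -2 5 0 1" --pt "50 -2 5 0 1" --pt "60 -2 5 0 1" --pt "60 -2 5 0 1" --pt "60 -2 5 0 1"

```text
time: 5.12
tool_pos: [0.6131, -0.225, 0.0646]
tool_rot: [0.705, -0.06, 0.704, 0.059]
contact_force: [0.2, 0.0, -1.6]
gripper_width: 0.421
```

```bash
python3 - <<'E'
from h import *
go('pS',.019)
E
```

```text
pS t 5.12 pos [ 0.6131 -0.225   0.0646] shift [45.6  2.1 -2.3] turn 0.001 tilt -1.0 w 0.421 F [ 0.2  0.  -1.6]
```

play_rows --pt "15 1 -1 0 1" --pt "30 1 -1 0 1" --pt "38 1 -1 0 1" --pt "43 1 -1 0 1" --pt "43 1 -1 0 1"

```text
time: 5.75
tool_pos: [0.6113, -0.2242, 0.0201]
tool_rot: [0.705, -0.059, 0.705, 0.059]
contact_force: [-0.7, 0.1, -2.3]
gripper_width: 0.416
```

play_rows --pt "1 0 0 0 1" --pt "2 0 0 0 1" --pt "2 0 0 0 -1" --pt "2 0 0 0 -1" --pt "2 0 0 0 -1" --pt "2 0 0 0 -1" --pt "-10 0 0 0 -1" --pt "-60 0 0 0 -1"

```text
time: 6.75
tool_pos: [0.6086, -0.2229, 0.0775]
tool_rot: [0.702, -0.058, 0.707, 0.06]
contact_force: [1.3, -0.5, 0.2]
gripper_width: 0.995
```

play_rows --pt "-50 0 0 0 -1" --pt "-80 0 0 0 -1" --pt "-80 0 0 0 -1"

```text
time: 7.12
tool_pos: [0.6135, -0.2253, 0.1655]
tool_rot: [0.707, -0.061, 0.702, 0.058]
contact_force: [0.3, -0.3, 0.2]
gripper_width: 1.003
```

```bash
python3 - <<'E'
from h import *
go('M',.15)
f=grab('wrist');save('w4.png',f['img'])
E
```

```text
M t 7.12 pos [ 0.6135 -0.2253  0.1655] shift [ 12.5 561.3 -43.4] turn 0.0 tilt -1.0 w 1.003 F [ 0.3 -0.3  0.2]
```

View pics/w4.png

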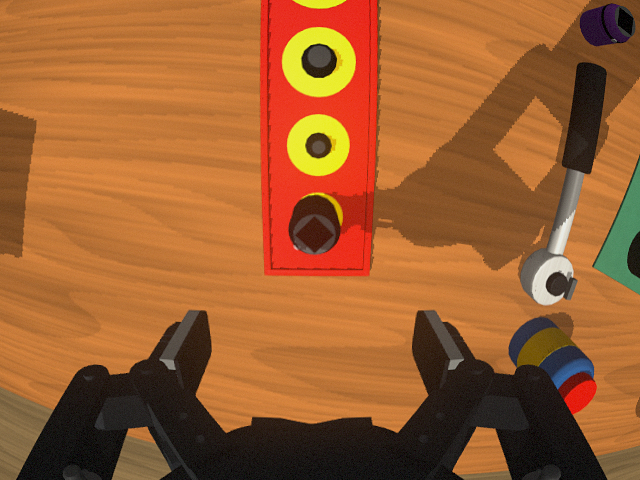

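S stands on its post at (315,230). On to M.

play_rows --pt "0 40 -3 0 -1" --pt "0 100 -8 0 -1" --pt "0 160 -12 0 -1" --pt "0 220 -17 0 -1" --pt "0 280 -22 0 -1" --pt "0 340 -26 0 -1" --pt "0 400 -31 0 -1" --pt "0 460 -36 0 -1"

```text
time: 8.18
tool_pos: [0.4973, 0.2248, 0.1582]
tool_rot: [0.704, -0.059, 0.706, 0.059]
contact_force: [0.8, -0.0, 0.3]
gripper_width: 0.999
```

play_rows --pt "10 50 -4 0 -1" --pt "12 95 -7 0 -1" --pt "12 101 -8 0 -1" --pt "12 101 -8 0 -1" --pt "12 101 -8 0 -1"

```text
time: 8.8
tool_pos: [0.4747, 0.3205, 0.1478]
tool_rot: [0.704, -0.059, 0.705, 0.058]
contact_force: [0.8, -0.7, 0.5]
gripper_width: 1.003
```

```bash
python3 - <<'E'
from h import *
go('M',.014)
for i in range(4): grab('wrist'); go('M',.014)
E
```

```text
M t 8.8 pos [0.4747 0.3205 0.1478] shift [1.338e+02 1.000e-01 2.900e+00] turn -0.001 tilt -1.0 w 1.003 F [ 0.8 -0.7  0.5]
M t 8.85 pos [0.4748 0.3205 0.148 ] shift [1.34e+02 1.00e-01 2.60e+00] turn -0.001 tilt -1.0 w 1.005 F [ 0.4  0.3 -0.5]
M t 8.9 pos [0.4749 0.3206 0.1482] shift [134.2  -0.    2.5] turn -0.001 tilt -1.0 w 1.001 F [-0.7  0.8 -0.1]
M t 8.95 pos [0.475  0.3207 0.1483] shift [134.3  -0.2   2.4] turn -0.001 tilt -1.0 w 1.001 F [0.1 0.5 0.7]
M t 9.0 pos [0.4749 0.3208 0.1484] shift [134.4  -0.3   2.4] turn -0.001 tilt -1.0 w 0.995 F [-0.3 -0.2  0.5]
```

play_rows --pt "50 0 2 0 -1" --pt "100 0 2 0 -1" --pt "127 0 2 0 -1" --pt "135 0 2 0 -1" --pt "135 0 2 0 -1" --pt "135 0 2 0 1" --pt "135 0 2 0 1" --pt "135 0 2 0 1"

```text
time: 10.0
tool_pos: [0.4776, 0.3228, 0.0151]
tool_rot: [0.706, -0.059, 0.704, 0.06]
contact_force: [-0.8, 0.5, 4.1]
gripper_width: 0.514
```

play_rows --pt "0 0 0 0 1" --pt "0 0 0 0 1" --pt "0 0 0 0 1" --pt "0 0 0 0 1" --pt "-20 0 0 0 1" --pt "-60 0 0 0 1" --pt "-115 0 0 0 1" --pt "-115 0 0 0 1"

```text
time: 11.0
tool_pos: [0.4797, 0.3236, 0.1349]
tool_rot: [0.708, -0.058, 0.701, 0.061]
contact_force: [-0.1, -0.1, -2.8]
gripper_width: 0.514
```

```bash
python3 - <<'E'
from h import *
grab('wrist');go('pM',.128)
E
```

```text
pM t 11.05 pos [0.4777 0.3226 0.1313] shift [   2.5 -560.3  -20. ] turn 0.001 tilt -1.0 w 0.523 F [ 0.5 -0.9 -4.3]
```

play_rows --pt "0 -40 -1 0 1" --pt "0 -100 -3 0 1" --pt "0 -160 -6 0 1" --pt "0 -220 -8 0 1" --pt "0 -280 -10 0 1" --pt "0 -340 -12 0 1" --pt "0 -400 -14 0 1" --pt "0 -460 -16 0 1"

```text
time: 12.05
tool_pos: [0.5353, -0.1355, 0.1255]
tool_rot: [0.703, -0.058, 0.706, 0.06]
contact_force: [0.6, 0.3, -3.5]
gripper_width: 0.519
```

play_rows --pt "0 -50 -2 0 1" --pt "0 -90 -4 0 1" --pt "0 -100 -4 0 1" --pt "0 -100 -4 0 1" --pt "0 -100 -4 0 1" --pt "0 -100 -4 0 1"

```text
time: 12.8
tool_pos: [0.5498, -0.2322, 0.128]
tool_rot: [0.704, -0.059, 0.705, 0.06]
contact_force: [-0.6, -0.2, -3.8]
gripper_width: 0.517
```

```bash
python3 - <<'E'
from h import *
go('pM',.019);f=grab('wrist');save('w5.png',f['img']);grab('wrist');go('pM',.019)
E
```

```text
pM t 12.8 pos [ 0.5498 -0.2322  0.128 ] shift [109.   -1.3   1.4] turn 0.002 tilt -1.0 w 0.517 F [-0.6 -0.2 -3.8]
pM t 12.9 pos [ 0.55   -0.2326  0.1284] shift [109.4  -0.8   1.2] turn 0.002 tilt -1.0 w 0.517 F [ 0.6 -0.2 -3.4]
```

View pics/w5.png

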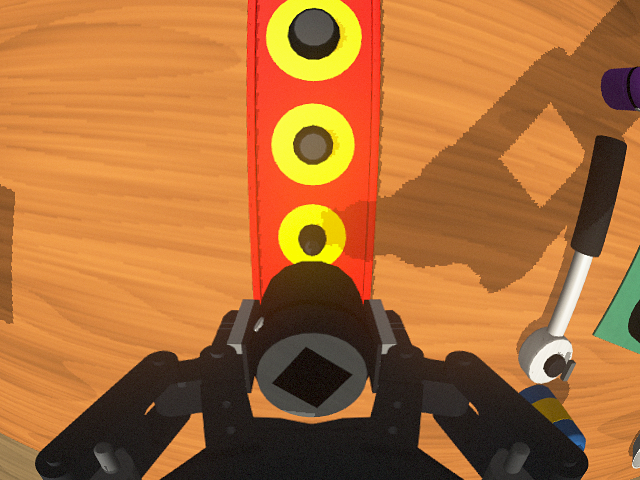

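M post at (312,237), on the socket's midline. I lower and release.

play_rows --pt "40 -1 1 0 1" --pt "70 -1 1 0 1" --pt "90 -1 1 0 1" --pt "100 -1 1 0 1" --pt "107 -1 1 0 1" --pt "109 -1 1 0 1" --pt "109 -1 1 0 1" --pt "109 -1 1 0 1"

```text
time: 13.9
tool_pos: [0.5517, -0.2347, 0.0202]
tool_rot: [0.705, -0.059, 0.704, 0.059]
contact_force: [-0.3, -0.1, -4.5]
gripper_width: 0.515
```

play_rows --pt "0 0 0 0 -1" --pt "0 0 0 0 -1" --pt "0 0 0 0 -1" --pt "0 0 0 0 -1" --pt "-10 0 0 0 -1" --pt "-60 0 0 0 -1" --pt "-110 0 0 0 -1" --pt "-140 0 0 0 -1"

```text
time: 14.9
tool_pos: [0.5524, -0.235, 0.1637]
tool_rot: [0.706, -0.06, 0.703, 0.058]
contact_force: [-0.1, 0.5, -0.6]
gripper_width: 1.0
```

```bash
python3 - <<'E'
from h import *
f=grab('wrist');save('w6.png',f['img']);go('L',.15)
E
```

```text
L t 14.95 pos [ 0.5542 -0.236   0.1678] shift [ 15.2 505.8 114.8] turn 0.0 tilt -0.9999 w 0.998 F [ 2.1 -0.8  3.3]
```

View pics/w6.png

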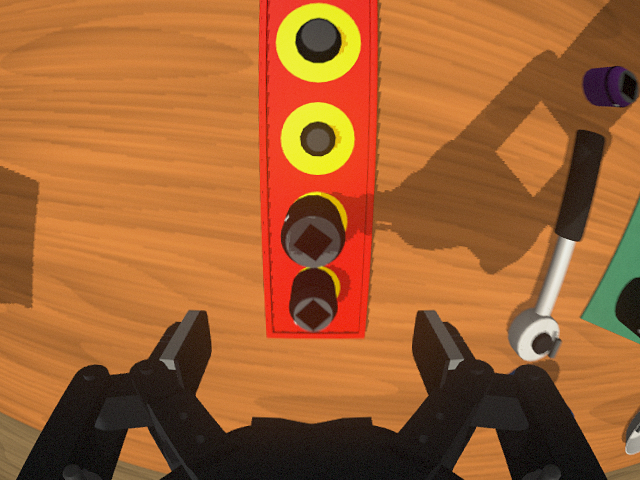

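S and M both stand on their posts. Next is L.

play_rows --pt "0 40 9 0 -1" --pt "0 100 23 0 -1" --pt "0 160 36 0 -1" --pt "0 220 50 0 -1" --pt "0 280 63 0 -1" --pt "0 340 77 0 -1" --pt "0 400 90 0 -1" --pt "0 460 104 0 -1"

```text
time: 15.95
tool_pos: [0.577, 0.2386, 0.1598]
tool_rot: [0.705, -0.059, 0.704, 0.059]
contact_force: [0.5, 0.7, 0.5]
gripper_width: 0.998
```

play_rows --pt "10 40 8 0 -1" --pt "13 46 11 0 -1" --pt "13 46 11 0 -1" --pt "13 46 11 0 -1" --pt "13 46 11 0 -1"

```text
time: 16.58
tool_pos: [0.5807, 0.2825, 0.1468]
tool_rot: [0.705, -0.058, 0.704, 0.058]
contact_force: [-0.6, -0.5, 0.3]
gripper_width: 1.0
```

```bash
python3 - <<'E'
from h import *
grab('wrist');grab('wrist'); go('L',.016)
E
```

```text
L t 16.68 pos [0.5806 0.2829 0.1467] shift [130.7  -1.5   2.4] turn -0.001 tilt -1.0 w 0.995 F [-0.5  0.6 -0.1]
```

play_rows --pt "50 -1 2 0 -1" --pt "100 -1 2 0 -1" --pt "123 -1 2 0 -1" --pt "131 -1 2 0 -1" --pt "131 -1 2 0 -1" --pt "131 -1 2 0 1" --pt "131 -1 2 0 1" --pt "131 -1 2 0 1"

```text
time: 17.68
tool_pos: [0.5841, 0.2834, 0.0178]
tool_rot: [0.706, -0.059, 0.703, 0.059]
contact_force: [-0.4, -1.9, 5.3]
gripper_width: 0.614
```

play_rows --pt "0 0 0 0 1" --pt "0 0 0 0 1" --pt "0 0 0 0 1" --pt "0 0 0 0 1" --pt "-20 0 0 0 1" --pt "-60 0 0 0 1" --pt "-115 0 0 0 1" --pt "-115 0 0 0 1"

```text
time: 18.68
tool_pos: [0.5859, 0.2845, 0.1376]
tool_rot: [0.709, -0.058, 0.701, 0.06]
contact_force: [1.0, 0.1, -4.2]
gripper_width: 0.615
```

```bash
python3 - <<'E'
from h import *
grab('wrist');grab('wrist');go('pL',.131)
E
```

```text
pL t 18.77 pos [0.582  0.283  0.1305] shift [-5.000e-01 -5.030e+02 -1.843e+02] turn 0.001 tilt -1.0 w 0.618 F [ 0.1 -0.4 -6.3]
```

play_rows --pt "0 -40 -15 0 1" --pt "0 -95 -35 0 1" --pt "0 -150 -55 0 1" --pt "0 -205 -75 0 1" --pt "0 -260 -95 0 1" --pt "0 -315 -115 0 1" --pt "0 -370 -135 0 1" --pt "0 -425 -156 0 1"

```text
time: 19.77
tool_pos: [0.4967, -0.1626, 0.1271]
tool_rot: [0.703, -0.058, 0.706, 0.06]
contact_force: [1.3, -0.8, -5.5]
gripper_width: 0.618
```

play_rows --pt "0 -45 -16 0 1" --pt "0 -70 -26 0 1" --pt "0 -78 -28 0 1" --pt "0 -78 -28 0 1" --pt "0 -78 -28 0 1" --pt "0 -78 -28 0 1"

```text
time: 20.52
tool_pos: [0.4849, -0.2425, 0.1301]
tool_rot: [0.704, -0.059, 0.705, 0.06]
contact_force: [0.1, -0.3, -5.6]
gripper_width: 0.616
```

```bash
python3 - <<'E'
from h import *
f=grab('wrist');save('w7.png',f['img']);grab('wrist');go('pL',.021)
E
```

```text
pL t 20.62 pos [ 0.4849 -0.2428  0.1303] shift [109.3  -0.6  -1. ] turn 0.002 tilt -1.0 w 0.619 F [ 0.3  0.7 -5.6]
```

View pics/w7.png

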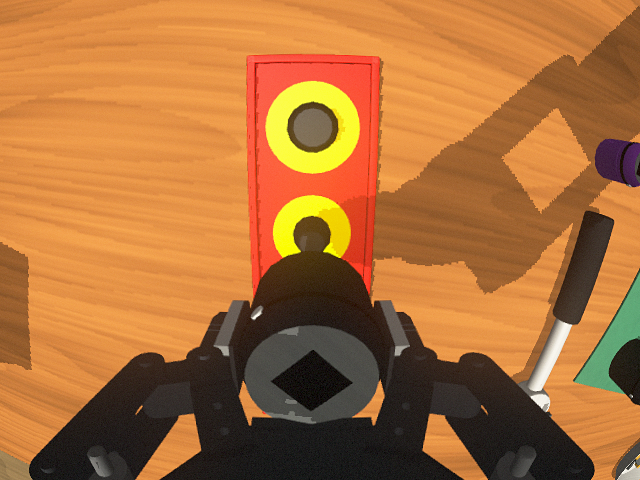

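L post at (312,232), on the midline. I lower and release.

play_rows --pt "40 -0.5 -1 0 1" --pt "70 -0.5 -1 0 1" --pt "90 -0.5 -1 0 1" --pt "100 -0.5 -1 0 1" --pt "107 -0.5 -1 0 1" --pt "109 -0.5 -1 0 1" --pt "109 -0.5 -1 0 1" --pt "109 -0.5 -1 0 1"

```text
time: 21.62
tool_pos: [0.4843, -0.2445, 0.022]
tool_rot: [0.705, -0.059, 0.704, 0.059]
contact_force: [-0.0, -0.9, -5.8]
gripper_width: 0.619
```

play_rows --pt "0 0 0 0 -1" --pt "0 0 0 0 -1" --pt "0 0 0 0 -1" --pt "0 0 0 0 -1" --pt "-10 0 0 0 -1" --pt "-60 0 0 0 -1" --pt "-110 0 0 0 -1" --pt "-140 0 0 0 -1"

```text
time: 22.62
tool_pos: [0.4849, -0.2449, 0.1655]
tool_rot: [0.706, -0.06, 0.703, 0.058]
contact_force: [-0.5, -0.5, -0.9]
gripper_width: 0.997
```

```bash
python3 - <<'E'
from h import *
f=grab('wrist');save('w8.png',f['img']);go('X',.16)
E
```

```text
X t 22.68 pos [ 0.4866 -0.246   0.1695] shift [  7.7 395.1 158.9] turn 0.001 tilt -0.9999 w 1.005 F [ 2.3 -0.7  2.7]
```

View pics/w8.png

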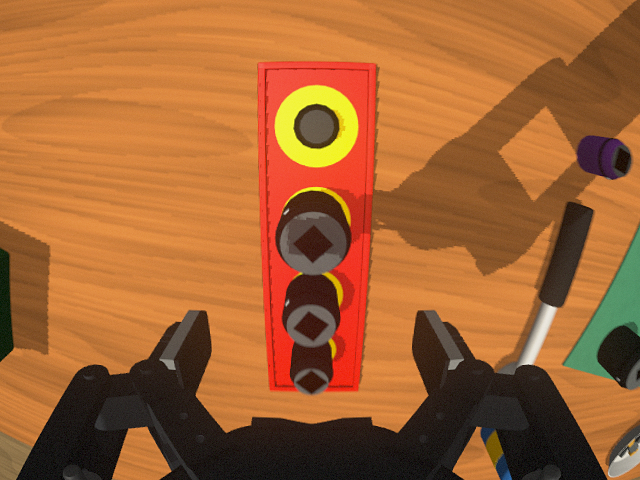

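S, M and L are in place. Now XL.

play_rows --pt "0 40 16 0 -1" --pt "0 95 38 0 -1" --pt "0 150 60 0 -1" --pt "0 205 82 0 -1" --pt "0 260 105 0 -1" --pt "0 315 127 0 -1" --pt "0 370 149 0 -1" --pt "5 395 158 0 -1"

```text
time: 23.68
tool_pos: [0.5743, 0.1746, 0.1571]
tool_rot: [0.705, -0.06, 0.704, 0.06]
contact_force: [0.1, -0.7, 0.4]
gripper_width: 1.003
```

play_rows --pt "0 0 0 0 -1" --pt "0 0 0 0 -1" --pt "0 0 0 0 -1"

```text
time: 24.05
tool_pos: [0.5739, 0.1704, 0.1566]
tool_rot: [0.705, -0.059, 0.705, 0.058]
contact_force: [-0.5, 0.0, -0.1]
gripper_width: 1.002
```

```bash
python3 - <<'E'
from h import *
f=grab('wrist');save('w9.png',f['img']);grab('wrist'); go('X',.017)
E
```

```text
X t 24.15 pos [0.574  0.1705 0.1566] shift [139.6  -1.1   3.4] turn -0.001 tilt -1.0 w 0.999 F [ 0.2  0.3 -0.2]
```

View pics/w9.png

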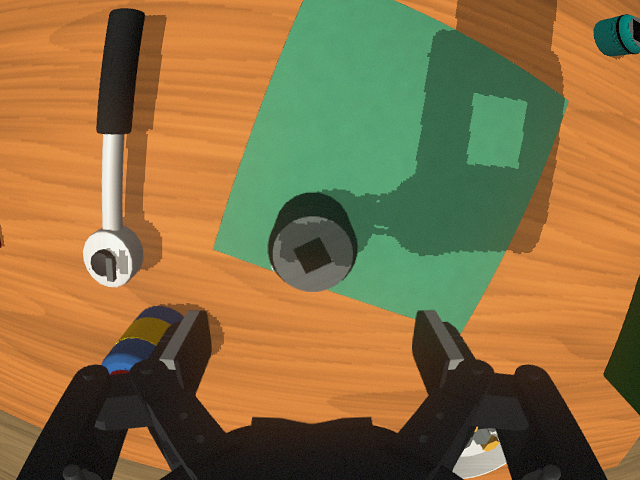

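XL at (314,245) is centred between the fingers, with the tin and ratchet clear.

play_rows --pt "50 -1 3 0 -1" --pt "100 -1 3 0 -1" --pt "130 -1 3 0 -1" --pt "140 -1 3 0 -1" --pt "140 -1 3 0 -1" --pt "140 -1 3 0 1" --pt "140 -1 3 0 1" --pt "140 -1 3 0 1"

```text
time: 25.15
tool_pos: [0.5789, 0.1717, 0.019]
tool_rot: [0.706, -0.059, 0.703, 0.059]
contact_force: [-2.0, 1.4, 6.1]
gripper_width: 0.712
```

play_rows --pt "0 0 0 0 1" --pt "0 0 0 0 1" --pt "0 0 0 0 1" --pt "0 0 0 0 1" --pt "-20 0 0 0 1" --pt "-60 0 0 0 1" --pt "-115 0 0 0 1" --pt "-115 0 0 0 1"

```text
time: 26.15
tool_pos: [0.5805, 0.1717, 0.1379]
tool_rot: [0.709, -0.059, 0.701, 0.059]
contact_force: [0.9, 0.1, -6.2]
gripper_width: 0.71
```

```bash
python3 - <<'E'
from h import *
grab('wrist');grab('wrist');go('pX',.132)
E
```

```text
pX t 26.25 pos [0.5763 0.1709 0.131 ] shift [  -0.7 -394.4 -237.3] turn 0.0 tilt -1.0 w 0.712 F [-0.3  0.6 -7.4]
```

play_rows --pt "0 -40 -24 0 1" --pt "0 -90 -54 0 1" --pt "0 -140 -84 0 1" --pt "0 -190 -114 0 1" --pt "0 -240 -144 0 1" --pt "0 -290 -174 0 1" --pt "0 -340 -205 0 1" --pt "0 -385 -232 0 1"

```text
time: 27.25
tool_pos: [0.4093, -0.2473, 0.1279]
tool_rot: [0.703, -0.057, 0.706, 0.06]
contact_force: [0.5, -0.1, -6.6]
gripper_width: 0.71
```

play_rows --pt "0 -9 -5 0 1" --pt "0 -9 -5 0 1" --pt "0 -9 -5 0 1" --pt "0 -9 -5 0 1" --pt "0 -9 -5 0 1"

```text
time: 27.88
tool_pos: [0.4092, -0.2561, 0.1313]
tool_rot: [0.705, -0.06, 0.705, 0.06]
contact_force: [0.5, -0.2, -6.7]
gripper_width: 0.711
```

```bash
python3 - <<'E'
from h import *
f=grab('wrist');save('w10.png',f['img']);grab('wrist');go('pX',.022)
E
```

```text
pX t 27.98 pos [ 0.4091 -0.2564  0.1314] shift [109.4  -0.9  -1.3] turn 0.001 tilt -1.0 w 0.714 F [ 0.3 -0.3 -6.8]
```

View pics/w10.png

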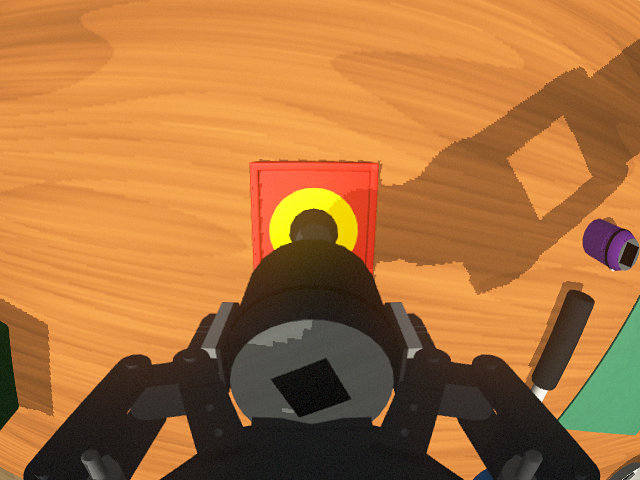

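XL post at (313,228), in line with the socket. I lower and release.

play_rows --pt "40 -1 -1 0 1" --pt "70 -1 -1 0 1" --pt "90 -1 -1 0 1" --pt "100 -1 -1 0 1" --pt "107 -1 -1 0 1" --pt "109 -1 -1 0 1" --pt "109 -1 -1 0 1" --pt "109 -1 -1 0 1"

```text
time: 28.98
tool_pos: [0.4087, -0.2586, 0.0231]
tool_rot: [0.705, -0.06, 0.704, 0.058]
contact_force: [-0.3, -0.2, -5.1]
gripper_width: 0.713
```

play_rows --pt "0 0 0 0 -1" --pt "0 0 0 0 -1" --pt "0 0 0 0 -1" --pt "0 0 0 0 -1" --pt "-10 0 0 0 -1" --pt "-60 0 0 0 -1" --pt "-110 0 0 0 -1" --pt "-150 0 0 0 -1"

```text
time: 29.98
tool_pos: [0.4085, -0.2583, 0.1755]
tool_rot: [0.705, -0.06, 0.704, 0.058]
contact_force: [0.4, -0.2, -1.2]
gripper_width: 0.999
```

play_rows --pt "0 50 0 0 -1" --pt "0 110 0 0 -1" --pt "0 170 0 0 -1" --pt "0 230 0 0 -1" --pt "0 230 0 0 -1" --pt "0 230 0 0 -1"

```text
time: 30.72
tool_pos: [0.37, -0.0313, 0.173]
tool_rot: [0.705, -0.06, 0.704, 0.059]
contact_force: [0.7, 0.3, -0.1]
gripper_width: 1.001
```

```bash
python3 - <<'E'
from h import *
go('pX',.2)
f=grab('top'); P=cloud(f); save('top2.png',cv2.resize(f['img'][100:340,240:540],None,fx=2.5,fy=2.5,interpolation=cv2.INTER_CUBIC))
Q=P.reshape(-1,3)
for k,h in dict(pS=.050,pM=.054,pL=.058,pX=.064).items():
    m=np.hypot(*(Q[:,:2]-T[k]).T)<.034; q=Q[m]; q=q[q[:,2]>.04]; zt=np.percentile(q[:,2],85); t=q[abs(q[:,2]-zt)<.004][:,:2].astype(np.float32)
    c,r=cv2.minEnclosingCircle(t); print(k,'top',zt.round(4),'expect',.008+h,'off mm',((np.array(c)-T[k])*1000).round(1),'d',round(2*r,3))
E
```

```text
pX t 30.73 pos [ 0.37   -0.0313  0.173 ] shift [ -26.8 -229.4   -0.3] turn 0.001 tilt -1.0 w 1.001 F [ 0.7  0.3 -0.1]
pS top 0.0593 expect 0.058 off mm [-0.6 -0.8] d 0.033
pM top 0.0639 expect 0.062 off mm [ 0.2 -2. ] d 0.04
pL top 0.0677 expect 0.066 off mm [ 0.6 -0.2] d 0.05
pX top 0.0736 expect 0.07200000000000001 off mm [ 0.5 -1. ] d 0.057
```

View pics/top2.png

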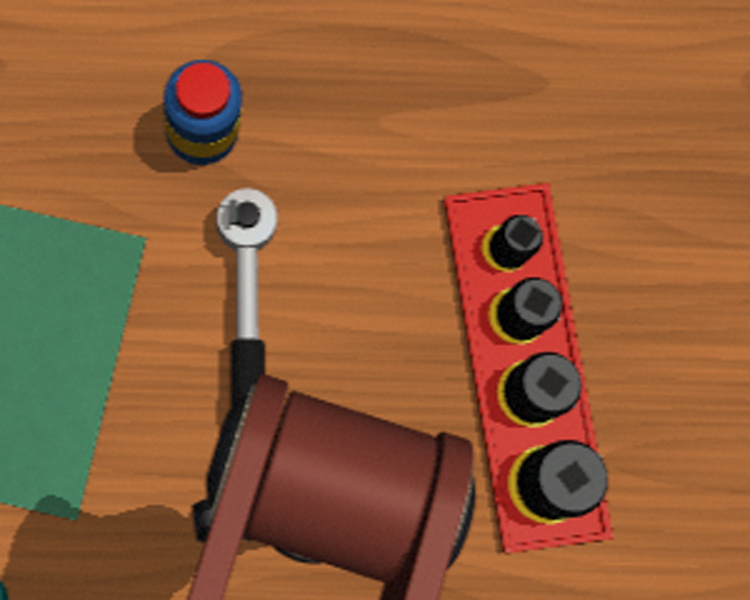

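All four sockets stand in order on the tray. Their tops are within 2 mm of the seated height and within 2 mm of the post axes, and the ratchet and tin have not moved. I hand in.

```bash
python3 -c "
from plant import manip
print(manip.job_done())"
```

```text
the job is handed in; nothing more can be done
None
```

All four sockets are back on the red tray in size order, each on its own post and released. I handed the job in at about 31 s of the 106 s allowed; no verdict is given.

- **Fit on the posts:** in the last top view the socket axes were within about 2 mm of their posts. The tops read 59.3, 63.9, 67.7 and 73.6 mm, against 58, 62, 66 and 72 mm expected when fully seated. That 1–2 mm excess was also there for the sockets on the mat, so I take it as depth camera bias.
- **Ratchet and tin:** both looked undisturbed in the last picture. I judged that by eye and did not measure them; the arm hid the ratchet's grip end.
- **Arm:** it finished clear of everything, about 17 cm above the bench, with contact force within sensor noise.

No check failed. The measured tool position wandered by 2–5 mm after moves while it settled, which the posts' clearance absorbed.

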